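# Pin the hoop clamp and hold it shut

### The job

Shut the hinged clamp around the glued basket hoop by swinging its loose half fully home, then take the locking pin (the one with the plain cylindrical wooden head) from the tool stand and push it down through both holes until its head sits flush on the clamp. Then squeeze the clamp's two upright wooden posts firmly together between the fingers and finish like that, still holding the squeeze; do not let go. Leave the other tools and things on the table where they are.

Things in the scene. Friction and masses are not known exactly. Their poses are not given: they have to be found in the camera images.
- jig: Hoop clamp, fixed: board 190 (x) x 205 (y) x 12 mm, round core with dark hoop (radius 50, top at 52 mm) and two wooden half collars (outer radius 72, tops at 47 mm). Origin: table level, core centre; z up; yaw within 0.25 rad. The halves meet at x = 0: fixed half at +x (away from robot), swinging half at -x. Hinge at y = -90 mm, ears with pin holes at y = +112 mm
- swing (a joint): Angle of the swinging half about its vertical hinge: 0 = fully shut against a stop, grows as it opens towards the robot (counter-clockwise from above), up to 1.0; starts at 0.3 to 0.7 rad. Stiff hinge (0.25 N m friction, no spring): stays where left, takes about 2 N at the post to move
- hinge (a point): Point on the vertical hinge axis, 48 mm above the table; axes as jig
- swing_post: Upright wooden post on the swinging half's free end: 16 (x) x 18 (y) x 51 mm tall, 47 to 98 mm above the table. Origin at its centre; in the half's own axes (equal to the clamp's when shut) 16 mm in -x and 154 mm in +y from the hinge axis, so at x = -16, y = 64 mm of the clamp when shut
- fixed_post: The like post (16 x 18 x 51 mm, 47 to 98 mm above the table) on the fixed half, at x = +16, y = 64 mm of the clamp; origin at its centre; axes as jig. With the clamp shut the posts stand side by side along the clamp's x, 16 mm apart, 48 mm over their outer faces
- fixed_hole (a point): Point on the axis of the through hole (13 mm diameter) in the fixed half's lower steel ear (46 x 46 mm, 14 to 30 mm above the table), given at the height of the upper ear's top face, 48 mm above the table: the pin goes in here
- swing_hole (a point): Centre of the mouth of the through hole (13 mm diameter) in the swinging half's upper steel ear (46 x 46 mm, 32 to 48 mm above the table); it lies on fixed_hole when the clamp is shut
- stand: Fixed wooden tool stand, a block 195 (x) x 44 (y) x 50 mm tall with three holes in a row along its x axis, 65 mm apart, in which the pin, the awl and the punch stand in any order, heads up. Origin at the centre of its underside, z up
- pin_grip (a point): Centre of the locking pin's head: a plain wooden cylinder of 24 mm diameter, 46 mm tall (so 23 mm above and below this point). Below it is a steel shank of 10 mm diameter and 44 mm length with a tapered end. Pin mass about 60 g. In the stand the head's underside rests on the stand's top, 50 mm above the table; z axis up along the pin
- pin_shoulder (a point): Centre of the underside of the pin's head, 23 mm below pin_grip; fully pushed in, it rests on the upper ear, 48 mm above the table
- pin_tip (a point): Lower end of the pin's shank, 67 mm below pin_grip; fully pushed in, it is 4 mm above the table
- awl: Bystander in the stand: same shank, pear-shaped wooden handle 34 mm wide and 52 mm tall, rounded at the top; origin at the tip of its shank
- punch: Bystander in the stand: same shank, square wooden head 28 x 28 x 34 mm; origin at the tip of its shank
- glue_jar: Bystander: glue jar, 64 mm wide, 85 mm tall; origin under its centre
- bottle: Bystander: small white plastic bottle, 56 mm wide, 105 mm tall; origin under its centre
- tin: Bystander: small open brass tin, 60 mm wide, 50 mm tall; origin under its centre
- mallet: Bystander: hammer lying on the table to the left
- brush: Bystander: brush lying on the table to the right
- basket: Bystander: dark round basket bowl, 150 mm wide, 70 mm tall; origin under its centre

How it is judged:
By the outcome, as a careful person would: the job done as asked, in the order asked, and still so for the second after the job is handed in, while the arm keeps its last pose, push and grip.
It also fails if it takes over 70 s, if anything falls off the work surface, if the arm or the gripper's body presses on something with over 40 N, if the wrist force passes 120 N, or if a joint passes its speed limit or range.

### The arm

A 7-joint arm with a two-finger parallel gripper is mounted at the origin on the work surface. World frame = base frame: x ahead of the robot, y to its left, z up, the work surface at z = 0. Lengths are in m, angles in rad, forces in N, time in s.
With the tool pointing down it reaches from about 0.425 to 0.875 m from the base axis. Payload 4.7 kg.
Tool frame: the origin (TCP) lies midway between the tips of the shut fingers; the grasp point (between the pads) lies 19 mm behind it; x points along the fingers, z is the direction in which the jaws open and shut, and the axes are right-handed (so a half turn about x gives the same grasp; the last joint's range is limited). The gripper opens to 87 mm and grips with 3 to 60 N. Pads are 19 mm wide; open, the fingers measure 117 mm over their backs; the gripper's body (75 mm by 190 mm) begins 51 mm behind the grasp point.
Start: joints at [1.354, 0.321, -0.07, 1.45, 0.023, 1.371, -0.057], TCP at [0.149, -0.633, 0.201] pointing down, gripper open.
Joint ranges: [-2.86, 2.86], [-0.3, 2.09], [-1.38, 1.24], [0.06, 2.45], [-1.56, 4.7], [0.09, 2.05], [-2.69, 2.69]. Speed limits (rad/s): [2.57, 2.57, 3.14, 3.14, 3.14, 3.14, 3.14].

### API

Orientations are given as a rotation vector (axis times angle).
In Python, from bench import ctrl gives the robot as it stands.
- The arm moves only by the shell command python3 -m pendant 'ROWS' [OPENING] [FORCE]. ROWS is JSON, a list of rows, each an object with "travel": the shift along the tool's x, y, z in m, a list of three; "twist": the turn about the tool's x in rad. In form: [{"travel": [x, y, z], "twist": twist}, ...]. A call has 1 to 10 rows; each row is the pose to reach, as a shift and turn from the pose measured when the call began, along the tool's axes at that moment; what a row does not reach only later rows make up. A row lasts 1/8 s, in which the tool goes at most 62.5 mm and 10.7 degrees, less where a joint would pass 70% of its speed; a pose out of reach is approached as far as the arm can. A call with a gripper value outside its range is refused whole. OPENING is the opening, from -1 (shut) to 1 (fully open), so that 0 is half open, set as the call begins (- or left out, the last holds). The fingers move at their own pace and stop on an object; FORCE is the grip in N (left out, the last holds). Time passes only in rows, so rows that repeat a pose let the fingers close. It gives the time, the measured TCP pose, the force and the opening at its end, in the units of the state.
- ctrl.get_state(): the state, without advancing time (a new reading comes with each control period).
- ctrl.get_image(name): name is "side" or "top" or "wrist"; returns the picture (400x640x3 uint8, red, green, blue); there is no depth.
- ctrl.camera_model(name): a dict with "K" (3x3 intrinsics, pixels), "rvec" (rotation vector, rad) and "tvec" (3), from world to camera coordinates, as OpenCV has them; the wrist camera has in their place "T_tool_cam" (4x4, takes a point from camera to tool coordinates, whose origin is the TCP and whose axes are the tool frame's). Camera axes: x right, y down, z forward; pixel columns grow to the right and rows downward; lengths in m; the calibration is good to about 2 mm. A picture is of the moment at which its call begins: read the wrist's pose just before it. camera_model takes no time and is no camera call.
- ctrl.close_job(): hands the job in, once; it reports no verdict.
The state is a dict: "time": time; "joint_positions": joint angles; "qd": joint speeds; "joint_torque": joint torques, N m; "position": TCP position; "tool_rot": TCP orientation; "ft_force": force on the tool from outside, world axes, zero at the start; "torque": the same for the moment, N m; "grip_width": opening from 0.0 (shut) to 1.0 (fully open).
Only numpy, scipy, OpenCV 4.12 (cv2) and the standard library are available. Lean on these libraries where they do the work, as an engineer would, in place of code of your own. Each camera call takes 0.05 s, during which the arm holds its last target.

## Working session

There is one attempt and no reset: what is moved stays moved. The work goes in short steps, Python scripts to look and compute and a shell command to move; the robot and the scene stay as the last step left them, time stands still between calls to the robot, and variables do not carry over. Pictures are saved under pics/ and viewed, and the job is handed in when it is done.

```bash
ls; mkdir -p pics; python3 - <<'E'
from bench import ctrl
import cv2
s=ctrl.get_state();print(s)
for n in("top","side","wrist"):
    cv2.imwrite(f"pics/{n}0.png",ctrl.get_image(n)[:,:,::-1]);print(n,ctrl.camera_model(n))
E
```

```text
pics
{'time': 0.0, 'joint_positions': array([ 1.35408628,  0.32181808, -0.07010432,  1.45166925,  0.02261502,
        1.37079138, -0.05691998]), 'qd': array([ 0.00069069, -0.00046025,  0.00135341,  0.00030799, -0.00128901,
       -0.00179933, -0.00193799]), 'joint_torque': array([ 3.74094925e-04, -4.91282523e+01, -4.03197370e-01, -3.12528276e+01,
       -6.37278683e-02,  4.34586941e-02,  1.87533419e-04]), 'position': array([ 0.14851862, -0.63219811,  0.19986779]), 'tool_rot': array([ 1.03863058,  1.31118645, -1.03680296]), 'ft_force': array([ 0.57023168, -0.28273908, -1.04144416]), 'torque': array([-0.05680321,  0.02866433, -0.01502865]), 'grip_width': 1.000648332929684}
top {'K': array([[375.43602043,   0.        , 316.90157307],
       [  0.        , 375.43602043, 198.59716183],
       [  0.        ,   0.        ,   1.        ]]), 'rvec': array([ 2.13151822, -2.18249251,  0.14359121]), 'tvec': array([0.08016063, 0.59729816, 0.85182587])}
side {'K': array([[435.81136323,   0.        , 320.45172209],
       [  0.        , 435.81136323, 200.97133357],
       [  0.        ,   0.        ,   1.        ]]), 'rvec': array([ 0.77742221, -2.49175588,  1.25978936]), 'tvec': array([0.5256848 , 0.23867635, 0.9545003 ])}
wrist {'K': array([[316.69519219,   0.        , 315.95024531],
       [  0.        , 316.69519219, 198.01482829],
       [  0.        ,   0.        ,   1.        ]]), 'T_tool_cam': array([[-1.56236976e-03, -2.87504595e-01,  9.57777984e-01,
        -1.83759242e-01],
       [-7.74343021e-04, -9.57778518e-01, -2.87506019e-01,
         7.91151539e-02],
       [ 9.99998480e-01, -1.19083941e-03,  1.27377701e-03,
         1.14036479e-04],
       [ 0.00000000e+00,  0.00000000e+00,  0.00000000e+00,
         1.00000000e+00]])}
```

View pics/top0.png

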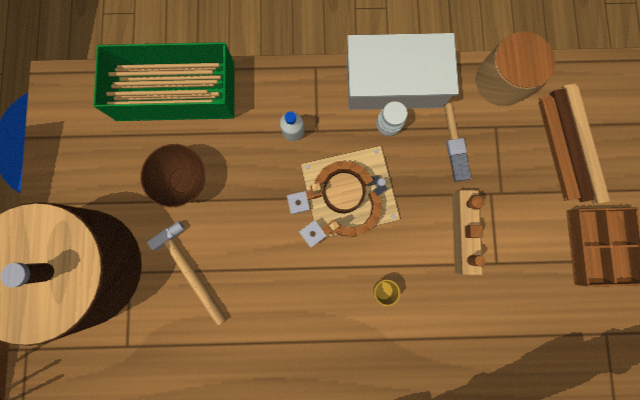

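View pics/side0.png

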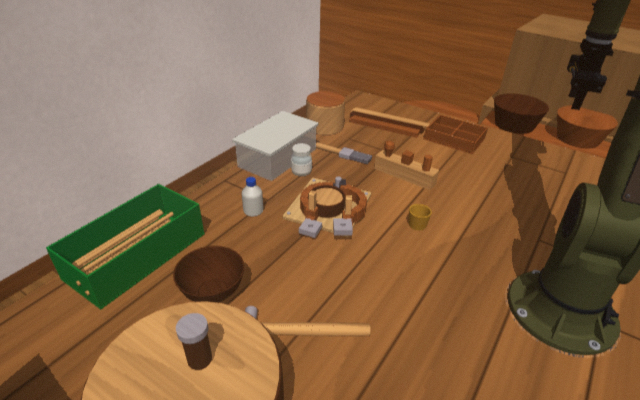

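View pics/wrist0.png

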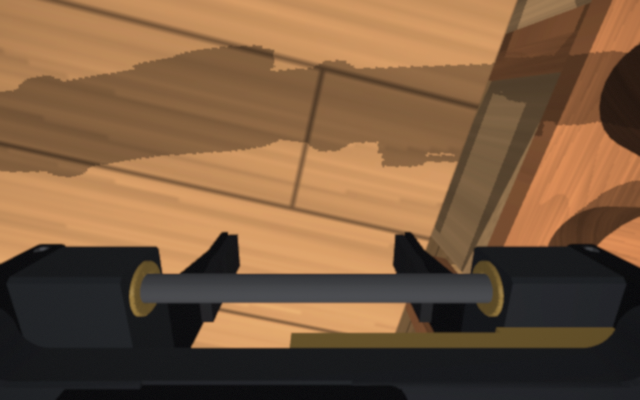

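The top view shows the clamp at about (345,192), with ears at (298,203) and (313,233). The stand is at (470,232), with heads at about (477,201), (475,230) and (478,260). I'll zoom in.

```bash
cat > h.py <<'E'
import numpy as np,cv2
from scipy.spatial.transform import Rotation as R
from bench import ctrl
def cam(n,s=None):
    m=ctrl.camera_model(n);K=m["K"]
    if n=="wrist":
        T=m["T_tool_cam"];Rt=R.from_rotvec(s["tool_rot"]).as_matrix()
        return K,Rt@T[:3,:3],s["position"]+Rt@T[:3,3]
    Rw=cv2.Rodrigues(m["rvec"])[0]
    return K,Rw.T,-Rw.T@m["tvec"]
def ray(c,uv):
    K,Rc,o=c;d=Rc@np.linalg.inv(K)@np.array([uv[0],uv[1],1.]);return o,d/np.linalg.norm(d)
def onz(c,uv,z):
    o,d=ray(c,uv);return o+d*(z-o[2])/d[2]
def proj(c,p):
    K,Rc,o=c;q=K@(Rc.T@(np.asarray(p)-o));return q[:2]/q[2]
def tri(c1,u1,c2,u2):
    o1,d1=ray(c1,u1);o2,d2=ray(c2,u2)
    t=np.linalg.lstsq(np.c_[d1,-d2],o2-o1,rcond=None)[0]
    a,b=o1+t[0]*d1,o2+t[1]*d2
    return (a+b)/2,np.linalg.norm(a-b)
E
python3 - <<'E'
import cv2
a=cv2.imread("pics/top0.png")[140:280,280:500];cv2.imwrite("pics/top0c.png",cv2.resize(a,None,fx=3.6,fy=3.6,interpolation=cv2.INTER_CUBIC))
a=cv2.imread("pics/side0.png")[130:250,280:450];cv2.imwrite("pics/side0c.png",cv2.resize(a,None,fx=4.6,fy=4.6,interpolation=cv2.INTER_CUBIC))
from h import *
for n in("top","side"):print(cam(n)[2])
print(onz(cam("top"),(345,192),.05))
print(R.from_rotvec(ctrl.get_state()["tool_rot"]).as_matrix())
E
```

```text
[0.48511027 0.07141305 0.92106804]
[0.10219195 0.81913817 0.75030074]
[ 6.11566430e-01 -1.56438267e-04  5.00000000e-02]
[[-4.07751832e-04  9.73465339e-01  2.28834148e-01]
 [ 1.40909519e-03  2.28834499e-01 -9.73464322e-01]
 [-9.99998924e-01 -7.44827632e-05 -1.46501301e-03]]
```

View pics/top0c.png

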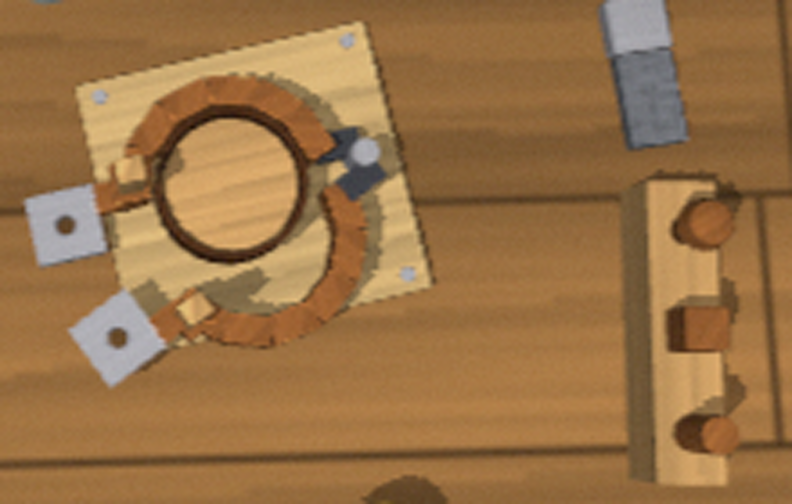

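View pics/side0c.png

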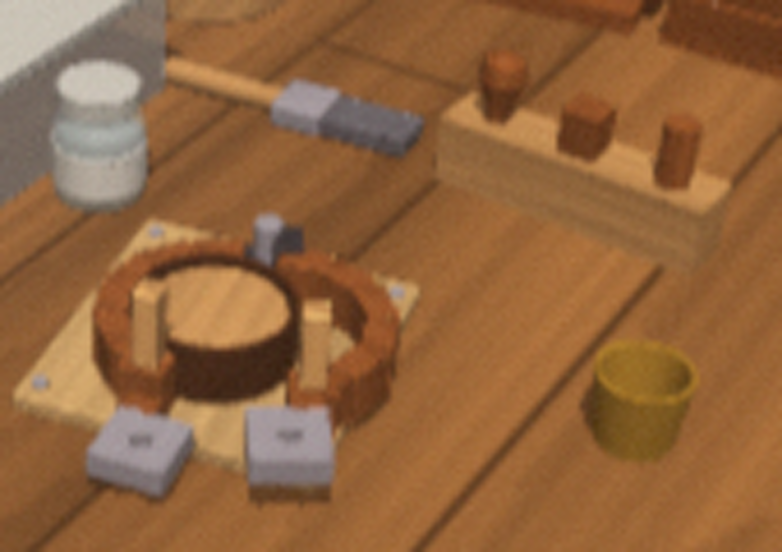

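The pin is the cylindrical head nearest the robot, at about (480,261) in the top view. The awl is the far one and the punch is in the middle. Next I'll measure the poses.

```bash
python3 - <<'E'
from h import *
t=cam("top");s=cam("side")
T=lambda U,V:((U+.5)/3.6-.5+280,(V+.5)/3.6-.5+140)
S=lambda U,V:((U+.5)/4.6-.5+280,(V+.5)/4.6-.5+130)
np.set_printoptions(precision=4,suppress=True)
# core by dark mask
im=cv2.imread("pics/top0.png").astype(int)
for n,uv,z in [("fh",T(66,225),.030),("sh",T(118,338),.048),("core",T(233,187),.052),("sc1",T(99,97),.013),("sc2",T(347,41),.013),("sc3",T(408,274),.013),("fpost",T(130,170),.098),("spost",T(194,308),.098),("pin",T(720,435),.096),("punch",T(705,329),.084),("awl",T(709,222),.1),
 ("sfarL",T(650,178),.05),("snearL",T(657,483),.05),("snearR",T(727,486),.05)]:
    print(n,onz(t,uv,z))
print("side fh",onz(s,S(141,440),.030),"sh",onz(s,S(289,436),.048),"pin",onz(s,S(684,120),.096))
print("tri pin top",tri(t,T(720,435),s,S(684,122)))
a=onz(t,T(99,97),.013);b=onz(t,T(347,41),.013);c=onz(t,T(408,274),.013)
d=a-b;print("yaw",np.arctan2(-d[0],d[1]));d=b-c;print(np.arctan2(d[1],d[0]))
E
```

```text
fh [0.5926 0.1114 0.03  ]
sh [0.5164 0.0784 0.048 ]
core [0.6123 0.0015 0.052 ]
sc1 [0.6824 0.088  0.013 ]
sc2 [ 0.7178 -0.0836  0.013 ]
sc3 [ 0.556  -0.1176  0.013 ]
fpost [0.6176 0.0683 0.098 ]
spost [0.5317 0.0314 0.098 ]
pin [ 0.4478 -0.2838  0.096 ]
punch [ 0.5121 -0.2849  0.084 ]
awl [ 0.5768 -0.2856  0.1   ]
sfarL [ 0.6122 -0.2711  0.05  ]
snearL [ 0.4167 -0.2613  0.05  ]
snearR [ 0.4137 -0.3056  0.05  ]
side fh [0.5911 0.1121 0.03  ] sh [0.5149 0.0799 0.048 ] pin [ 0.4465 -0.2862  0.096 ]
tri pin top (array([ 0.4468, -0.2848,  0.095 ]), np.float64(0.0020442689618783007))
yaw 0.2032566339195925
0.20735139492767385
```

Estimates: yaw is about 0.205 and the core is at about (0.613, 0.0015). The hinge is at about (0.631, -0.087), and the swing angle is about 0.4. I'll go to a waypoint above the stand with the jaws shut.

```bash
python3 -m pendant '[{"travel":[0,0.06,-0.035],"twist":0},{"travel":[0,0.12,-0.075],"twist":0},{"travel":[0,0.17,-0.11],"twist":0},{"travel":[0,0.22,-0.14],"twist":0},{"travel":[0,0.27,-0.175],"twist":0},{"travel":[0,0.32,-0.21],"twist":0},{"travel":[0,0.36,-0.24],"twist":0},{"travel":[0,0.36,-0.24],"twist":0}]' -1 40
python3 - <<'E'
from h import *
s=ctrl.get_state();print(s["position"],s["joint_positions"],s["ft_force"]);cv2.imwrite("pics/w1.png",ctrl.get_image("wrist")[:,:,::-1])
E
```

```text
time: 1.15
position: [0.4478, -0.3106, 0.2005]
tool_rot: [1.033, 1.315, -1.027]
ft_force: [-0.2, -0.5, 0.3]
grip_width: 0.17
[ 0.44784299 -0.31058549  0.20047432] [ 0.90429565  0.1181694  -0.37151179  1.7025656   0.04053125  1.32990997
 -0.80417196] [-0.20611564 -0.54650519  0.28043519]
```

View pics/w1.png

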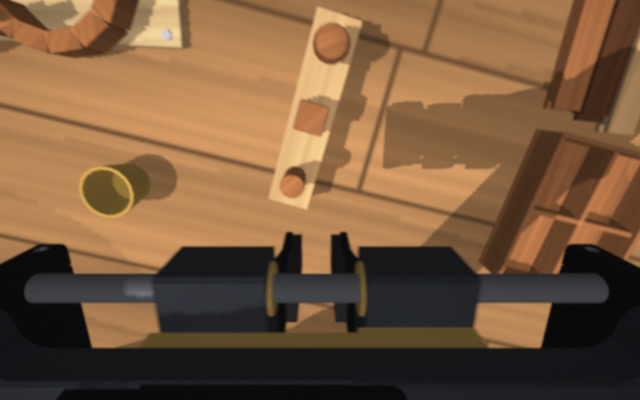

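The wrist view shows the pin head at (293,185), nearest the robot. I'll get its position from this view and go on to the push start.

```bash
python3 - <<'E'
from h import *
s=ctrl.get_state();print(onz(cam("wrist",s),(293.5,183.5),.096))
E
python3 -m pendant '[{"travel":[0,0.02,-0.055],"twist":-0.06},{"travel":[0,0.045,-0.11],"twist":-0.12},{"travel":[0,0.07,-0.17],"twist":-0.18},{"travel":[0,0.095,-0.23],"twist":-0.18},{"travel":[0,0.118,-0.29],"twist":-0.18},{"travel":[0.05,0.118,-0.297],"twist":-0.18},{"travel":[0.1,0.118,-0.297],"twist":-0.18},{"travel":[0.134,0.118,-0.297],"twist":-0.18},{"travel":[0.134,0.118,-0.297],"twist":-0.18}]'
python3 - <<'E'
from h import *
s=ctrl.get_state();print(s["position"],s["joint_positions"],s["ft_force"]);print(R.from_rotvec(s["tool_rot"]).as_matrix());cv2.imwrite("pics/w2.png",ctrl.get_image("wrist")[:,:,::-1])
E
```

```text
[ 0.44726161 -0.29226682  0.096     ]
time: 2.33
position: [0.4879, 0.0009, 0.0644]
tool_rot: [0.899, 1.384, -0.901]
ft_force: [-0.3, 0.1, -0.6]
grip_width: 0.007
[0.48794919 0.00094576 0.06437671] [ 0.5797508   0.14900984 -0.67162703  1.9797377   0.10323219  1.05365694
 -1.29502101] [-0.31338002  0.0815475  -0.56013668]
[[-0.00667877  0.9155035   0.40225456]
 [ 0.00224768  0.40227626 -0.91551557]
 [-0.99997517 -0.00521038 -0.00474447]]
```

View pics/w2.png

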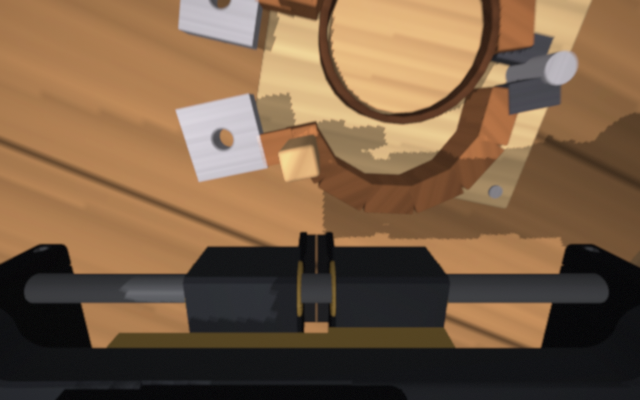

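The fingers are in front of the swing post (post top at (299,160)), so I'll push along tool y.

```bash
python3 -m pendant '[{"travel":[0,0.025,-0.012],"twist":0},{"travel":[0,0.04,-0.013],"twist":0.04},{"travel":[0,0.055,-0.014],"twist":0.08},{"travel":[0,0.068,-0.015],"twist":0.12},{"travel":[0,0.08,-0.016],"twist":0.18},{"travel":[0,0.088,-0.016],"twist":0.2},{"travel":[0,0.088,-0.016],"twist":0.2}]'
python3 - <<'E'
from h import *
s=ctrl.get_state();print(s["position"],s["joint_positions"],s["ft_force"]);cv2.imwrite("pics/w3.png",ctrl.get_image("wrist")[:,:,::-1]);cv2.imwrite("pics/t3.png",ctrl.get_image("top")[:,:,::-1])
E
```

```text
time: 3.25
position: [0.5658, 0.0508, 0.0681]
tool_rot: [1.052, 1.303, -1.049]
ft_force: [-0.1, 0.5, 0.1]
grip_width: 0.002
[0.56579926 0.05078376 0.06809947] [ 0.42428182  0.31820254 -0.6505219   1.79617412  0.21291     1.09759001
 -1.65663933] [-0.09230214  0.52207899  0.14046247]
```

View pics/w3.png

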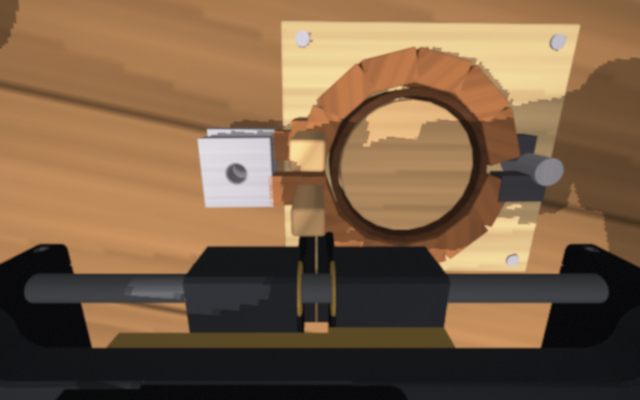

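The clamp is nearly closed: the ears almost overlap at (237,170) and a small gap is left at (300,174). I'll keep pushing in small steps until it hits the stop.

```bash
python3 -m pendant '[{"travel":[0,0.004,0],"twist":0},{"travel":[0,0.008,0],"twist":0},{"travel":[0,0.008,0],"twist":0}]'; python3 -m pendant '[{"travel":[0,0.005,0],"twist":0},{"travel":[0,0.005,0],"twist":0}]'
```

```text
time: 3.72
position: [0.5697, 0.0498, 0.0676]
tool_rot: [1.047, 1.307, -1.058]
ft_force: [-11.0, -2.3, 9.1]
grip_width: 0.005
time: 3.98
position: [0.5696, 0.0497, 0.0675]
tool_rot: [1.04, 1.314, -1.067]
ft_force: [-15.1, -1.7, 12.1]
grip_width: 0.008
```

```bash
python3 -m pendant '[{"travel":[0,-0.01,0],"twist":0},{"travel":[0,-0.03,0],"twist":0},{"travel":[-0.04,-0.04,0],"twist":0},{"travel":[-0.1,-0.05,0],"twist":0},{"travel":[-0.1,-0.05,0],"twist":0}]'
python3 - <<'E'
from h import *
s=ctrl.get_state();print(s["position"],s["ft_force"]);w=ctrl.get_image("wrist")[:,:,::-1];cv2.imwrite("pics/w4.png",w);t=ctrl.get_image("top")[:,:,::-1];cv2.imwrite("pics/t4.png",t);
cv2.imwrite("pics/s4.png",ctrl.get_image("side")[:,:,::-1])
E
```

```text
time: 4.6
position: [0.5262, 0.0395, 0.1739]
tool_rot: [1.044, 1.304, -1.061]
ft_force: [0.7, 0.4, 0.6]
grip_width: 0.004
[0.52622501 0.03954681 0.17386304] [0.70561008 0.37537123 0.60991871]
```

View pics/w4.png

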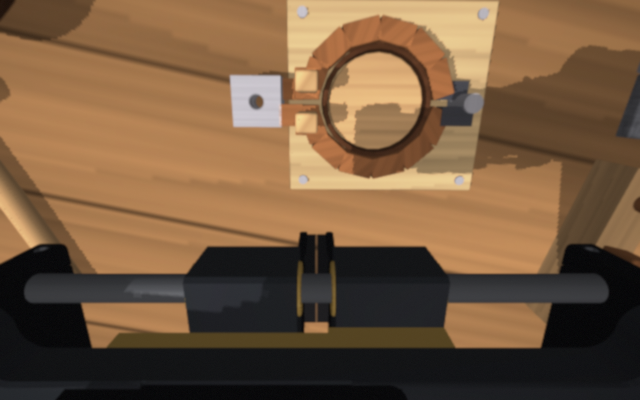

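View pics/s4.png

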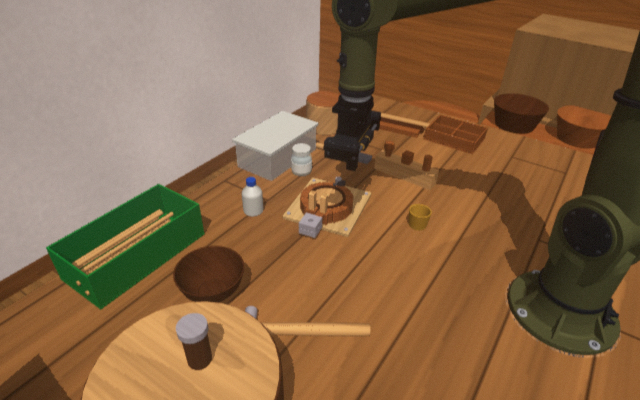

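The clamp looks shut: the ears overlap with one hole at (256,101), and the posts are parallel at (306,79) and (305,123). I'll measure the hole and post gap, then move to the pin.

```bash
python3 - <<'E'
from h import *
np.set_printoptions(precision=4,suppress=True)
s=ctrl.get_state();c=cam("wrist",s)
w=cv2.imread("pics/w4.png");g=cv2.cvtColor(w,cv2.COLOR_BGR2GRAY)
m=np.zeros_like(g);m[85:118,240:272]=(g[85:118,240:272]<110)*255
M=cv2.moments(m,True);uv=(M["m10"]/M["m00"],M["m01"]/M["m00"]);print(uv,M["m00"],"hole",onz(c,uv,.048))
for U in((306,79),(305,123)):print("post",onz(c,U,.098))
for U in((303,11),(483,14),(303.5,180),(460,181)):print("screw",onz(c,U,.013))
print(onz(c,(374,101),.052))
t=cv2.imread("pics/t4.png")[170:250,260:400];cv2.imwrite("pics/t4c.png",cv2.resize(t,None,fx=5,fy=5,interpolation=cv2.INTER_CUBIC))
E
```

```text
(255.8203125, 101.4453125) 128.0 hole [0.5876 0.1084 0.048 ]
post [0.6139 0.0656 0.098 ]
post [0.5823 0.06   0.098 ]
screw [0.6756 0.0834 0.013 ]
screw [ 0.7087 -0.0832  0.013 ]
screw [0.515  0.0507 0.013 ]
screw [ 0.5497 -0.1181  0.013 ]
[0.6104 0.0037 0.052 ]
```

View pics/t4c.png

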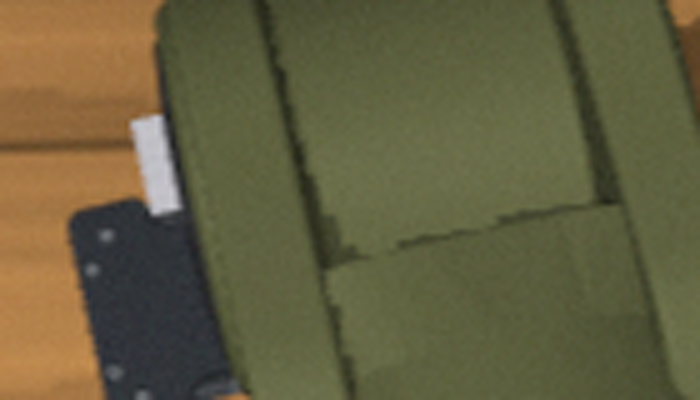

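```bash
cat > go.py <<'E'
import sys
from h import *
np.set_printoptions(precision=4,suppress=True)
p=np.array(list(map(float,sys.argv[1:4])));a=float(sys.argv[4]) if len(sys.argv)>4 else None
s=ctrl.get_state();M=R.from_rotvec(s["tool_rot"]).as_matrix()
print("pos",s["position"],"travel",M.T@(p-s["position"]))
z=M[:,2];cur=np.arctan2(z[1],z[0]);print("jaw ang",cur, "twist", None if a is None else -(a-cur),"q7",s["joint_positions"][6],"F",s["ft_force"], "tilt",M[:,0])
E
python3 go.py .447 -.286 .174 -1.62
```

```text
pos [0.5226 0.0391 0.1681] travel [-0.0026 -0.1421  0.3021]
jaw ang -1.3597725220524597 twist 0.2602274779475404 q7 -1.5582599895781444 F [-0.2116 -0.0508 -0.8674] tilt [-0.0191 -0.0055 -0.9998]
```

```bash
python3 - <<'E'
from h import *
np.set_printoptions(precision=4,suppress=True)
s=dict(position=np.array([.52622501,.03954681,.17386304]),tool_rot=np.array([1.044,1.304,-1.061]));c=cam("wrist",s)
print(onz(c,(255.8,101.4),.048),onz(c,(306,79),.098),onz(c,(305,123),.098))
E
python3 -m pendant '[{"travel":[-0.02,-0.02,0.05],"twist":0.04},{"travel":[-0.03,-0.05,0.1],"twist":0.08},{"travel":[-0.02,-0.08,0.16],"twist":0.14},{"travel":[-0.01,-0.11,0.22],"twist":0.2},{"travel":[0,-0.13,0.28],"twist":0.26},{"travel":[0,-0.142,0.302],"twist":0.26},{"travel":[0,-0.142,0.302],"twist":0.26},{"travel":[0,-0.142,0.302],"twist":0.26},{"travel":[0,-0.142,0.302],"twist":0.26}]' 0.4
python3 - <<'E'
from h import *
s=ctrl.get_state();w=ctrl.get_image("wrist")[:,:,::-1];cv2.imwrite("pics/w5.png",w);cv2.imwrite("pics/t5.png",ctrl.get_image("top")[:,:,::-1]);cv2.imwrite("pics/s5.png",ctrl.get_image("side")[:,:,::-1])
print(list(s["position"]),list(s["tool_rot"]))
E
python3 go.py .447 -.286 .1 -1.62
```

```text
[0.5923 0.1098 0.048 ] [0.6187 0.0663 0.098 ] [0.5863 0.0605 0.098 ]
time: 5.88
position: [0.4475, -0.2843, 0.1709]
tool_rot: [1.23, 1.197, -1.26]
ft_force: [0.0, 0.3, -0.7]
grip_width: 0.696
[np.float64(0.4475020022155308), np.float64(-0.28427092802281695), np.float64(0.17091966293000832)] [np.float64(1.2300281129384223), np.float64(1.1973557751649089), np.float64(-1.2600863672375522)]
pos [ 0.4475 -0.2849  0.1714] travel [0.0714 0.0009 0.0006]
jaw ang -1.6177521393015453 twist 0.00224786069845484 q7 -1.151880639618164 F [0.6401 0.3181 0.1246] tilt [-0.0189 -0.0057 -0.9998]
```

View pics/w5.png

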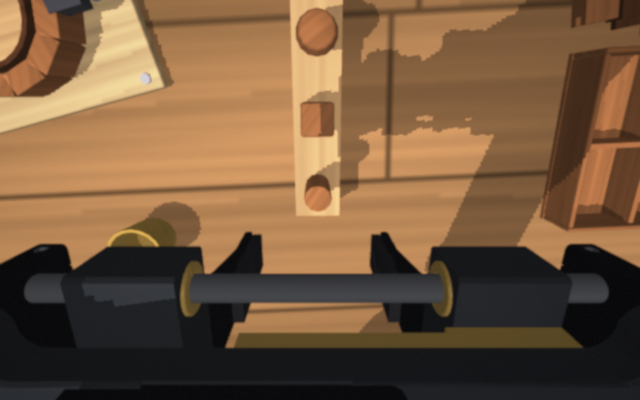

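```bash
python3 - <<'E'
import cv2
a=cv2.imread("pics/t5.png")[140:280,280:500];cv2.imwrite("pics/t5c.png",cv2.resize(a,None,fx=3.6,fy=3.6,interpolation=cv2.INTER_CUBIC))
a=cv2.imread("pics/s5.png")[160:250,280:450];cv2.imwrite("pics/s5c.png",cv2.resize(a,None,fx=4.6,fy=4.6,interpolation=cv2.INTER_CUBIC))
E
```

```text
(no output)
```

View pics/t5c.png

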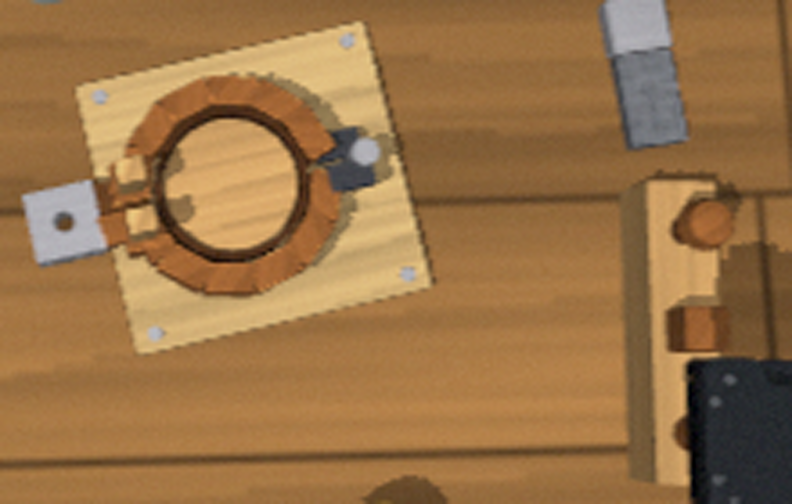

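View pics/s5c.png

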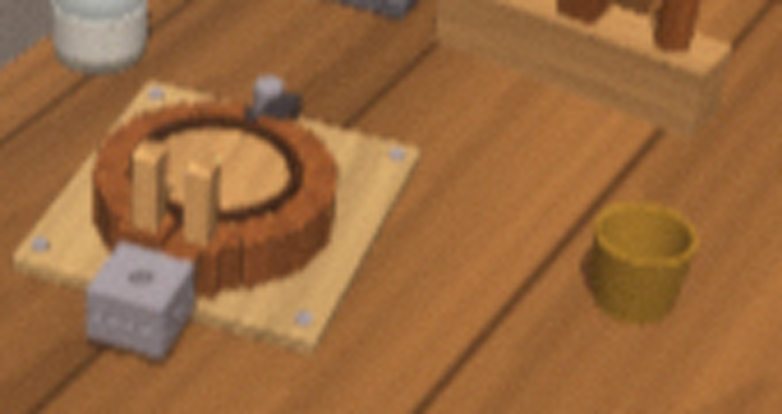

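The top and side views confirm the clamp is shut, with the hole at crop (64,222) in top and (140,277) in side. The pin's top is at (318,196) in the wrist view.

```bash
python3 - <<'E'
from h import *
np.set_printoptions(precision=4,suppress=True)
t=cam("top");s=cam("side")
T=lambda U,V:((U+.5)/3.6-.5+280,(V+.5)/3.6-.5+140)
S=lambda U,V:((U+.5)/4.6-.5+280,(V+.5)/4.6-.5+160)
print("hole",onz(t,T(64.5,222),.048),onz(s,S(140.5,277),.048),tri(t,T(64.5,222),s,S(140.5,277)))
st=dict(position=np.array([.4475,-.2843,.1709]),tool_rot=np.array([1.2300281129384223,1.1973557751649089,-1.2600863672375522]))
c=cam("wrist",st)
print("pin",onz(c,(318.3,196.5),.096),"tip tool",proj(c,st["position"]))
E
python3 -c "
import cv2;a=cv2.imread('pics/w5.png')[100:300,220:420];cv2.imwrite('pics/w5c.png',cv2.resize(a,None,fx=3,fy=3,interpolation=cv2.INTER_CUBIC))"
```

```text
hole [0.5924 0.1115 0.048 ] [0.5914 0.1123 0.048 ] (array([0.5923, 0.1115, 0.0471]), np.float64(0.0004970375543043636))
pin [ 0.4489 -0.2872  0.096 ] tip tool [315.4769 234.7492]
```

View pics/w5c.png

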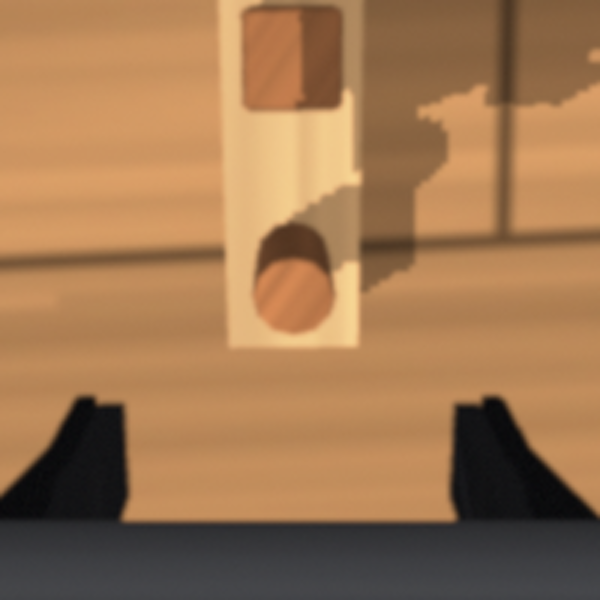

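```bash
python3 go.py .447 -.2863 .057 -1.62; python3 -m pendant '[{"travel":[0.04,0.001,0.001],"twist":0},{"travel":[0.08,0.002,0.001],"twist":0},{"travel":[0.114,0.002,0.001],"twist":0},{"travel":[0.114,0.002,0.001],"twist":0},{"travel":[0.114,0.002,0.001],"twist":0}]'
python3 - <<'E'
from h import *
w=ctrl.get_image("wrist")[:,:,::-1];cv2.imwrite("pics/w6.png",w)
E
python3 go.py .447 -.2863 .057 -1.62
```

```text
pos [ 0.4475 -0.2849  0.1714] travel [0.1144 0.0017 0.0006]
jaw ang -1.6177521393015453 twist 0.00224786069845484 q7 -1.151880639618164 F [0.6401 0.3181 0.1246] tilt [-0.0189 -0.0057 -0.9998]
time: 6.65
position: [0.4483, -0.2869, 0.0589]
tool_rot: [1.23, 1.194, -1.259]
ft_force: [0.9, 0.2, 0.9]
grip_width: 0.697
pos [ 0.4486 -0.2872  0.0593] travel [ 0.0023 -0.0016 -0.0009]
jaw ang -1.6174345383277113 twist 0.0025654616722887713 q7 -1.191935907216147 F [ 0.5012 -0.2847  0.4405] tilt [-0.0164 -0.0074 -0.9998]
```

View pics/w6.png

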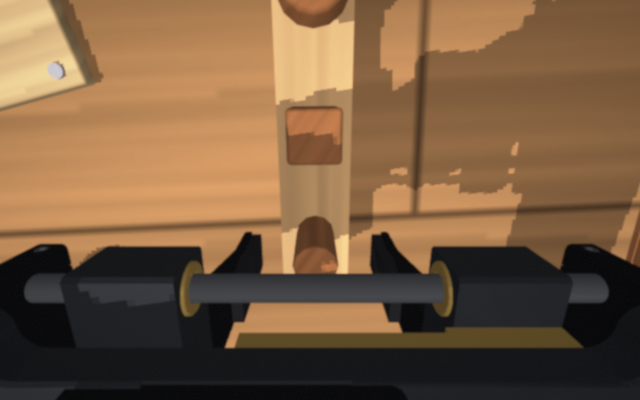

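The pin head is centred between the fingers at (315,255). I'll close on it and lift gently to check.

```bash
python3 -m pendant '[{"travel":[0,0,0],"twist":0},{"travel":[0,0,0],"twist":0},{"travel":[0,0,0],"twist":0},{"travel":[0,0,0],"twist":0},{"travel":[0,0,0],"twist":0},{"travel":[0,0,0],"twist":0}]' -1 40; python3 go.py .447 -.286 .18 -1.62
python3 -m pendant '[{"travel":[-0.02,0,0],"twist":0},{"travel":[-0.06,0,0],"twist":0},{"travel":[-0.11,0,0],"twist":0},{"travel":[-0.12,0,0],"twist":0},{"travel":[-0.12,0,0],"twist":0}]'
python3 - <<'E'
from h import *
w=ctrl.get_image("wrist")[:,:,::-1];cv2.imwrite("pics/w7.png",w);w=ctrl.get_image("side")[:,:,::-1];cv2.imwrite("pics/s7.png",w)
E
python3 go.py .592 .111 .18 -1.366
```

```text
time: 7.45
position: [0.4486, -0.2872, 0.0593]
tool_rot: [1.23, 1.193, -1.259]
ft_force: [-0.5, -0.1, -0.1]
grip_width: 0.262
pos [ 0.4486 -0.2872  0.0593] travel [-0.1207 -0.0036 -0.0001]
jaw ang -1.6174257739426066 twist 0.002574226057393547 q7 -1.191934643418398 F [-0.4818 -0.0869 -0.13  ] tilt [-0.0165 -0.0073 -0.9998]
time: 8.07
position: [0.4507, -0.2864, 0.1793]
tool_rot: [1.23, 1.192, -1.259]
ft_force: [-0.3, 0.1, -0.9]
grip_width: 0.26
pos [ 0.4495 -0.2858  0.1774] travel [-0.0075  0.1237 -0.403 ]
jaw ang -1.6174773406356386 twist -0.25147734063563854 q7 -1.1522162063634322 F [-0.2119  0.8042 -1.6203] tilt [-0.019  -0.0057 -0.9998]
```

View pics/w7.png

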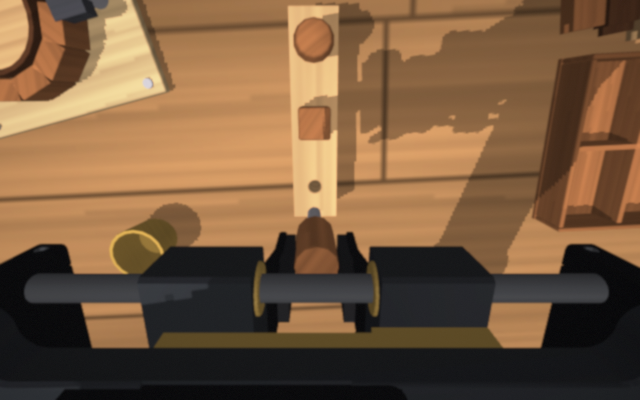

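View pics/s7.png

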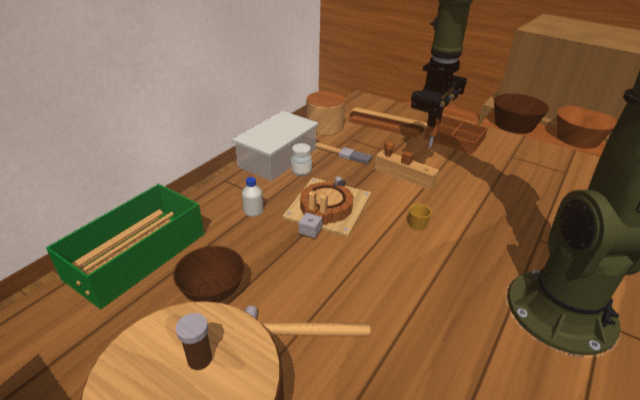

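The pin is held and its stand hole is empty at (315,186); the awl and punch haven't moved. I'll carry it to above the clamp hole.

```bash
python3 -m pendant '[{"travel":[-0.01,0.01,-0.04],"twist":-0.03},{"travel":[-0.02,0.03,-0.09],"twist":-0.06},{"travel":[-0.02,0.045,-0.15],"twist":-0.1},{"travel":[-0.02,0.065,-0.21],"twist":-0.14},{"travel":[-0.02,0.08,-0.27],"twist":-0.18},{"travel":[-0.02,0.1,-0.33],"twist":-0.22},{"travel":[-0.015,0.115,-0.38],"twist":-0.25},{"travel":[-0.01,0.124,-0.403],"twist":-0.25},{"travel":[-0.01,0.124,-0.403],"twist":-0.25},{"travel":[-0.01,0.124,-0.403],"twist":-0.25}]'
python3 go.py .592 .111 .125 -1.366
```

```text
time: 9.43
position: [0.5917, 0.1094, 0.1812]
tool_rot: [1.045, 1.311, -1.077]
ft_force: [-0.1, -0.4, -1.8]
grip_width: 0.263
pos [0.5917 0.1094 0.1812] travel [ 0.0562  0.0019 -0.0017]
jaw ang -1.3687374242561654 twist -0.0027374242561652995 q7 -1.7511375809432101 F [-0.0507 -0.4038 -1.7834] tilt [-0.0214 -0.0068 -0.9997]
```

```bash
python3 -m pendant '[{"travel":[0.03,0.002,-0.002],"twist":0},{"travel":[0.056,0.002,-0.002],"twist":0},{"travel":[0.056,0.002,-0.002],"twist":0},{"travel":[0.056,0.002,-0.002],"twist":0}]'
python3 - <<'E'
from h import *
for n in("wrist","top","side"):
    s=ctrl.get_state();w=ctrl.get_image(n)[:,:,::-1];cv2.imwrite(f"pics/{n}8.png",w)
    if n=="wrist":print(list(s["position"]),list(s["tool_rot"]))
a=cv2.imread("pics/side8.png")[130:250,260:400];cv2.imwrite("pics/side8c.png",cv2.resize(a,None,fx=5,fy=5,interpolation=cv2.INTER_CUBIC))
E
python3 go.py .592 .111 .125 -1.366
```

```text
time: 9.93
position: [0.5927, 0.1103, 0.1263]
tool_rot: [1.047, 1.309, -1.077]
ft_force: [-0.5, 0.1, -0.2]
grip_width: 0.264
[np.float64(0.5927213920536235), np.float64(0.11026772313771367), np.float64(0.12628594741597995)] [np.float64(1.046827161360571), np.float64(1.3085961080263906), np.float64(-1.0772618018335747)]
pos [0.593  0.1111 0.1267] travel [ 0.0017 -0.001  -0.0001]
jaw ang -1.369403860778361 twist -0.0034038607783608565 q7 -1.776971988915925 F [-0.208  -0.2238 -0.9981] tilt [-0.019  -0.0068 -0.9998]
```

View pics/wrist8.png

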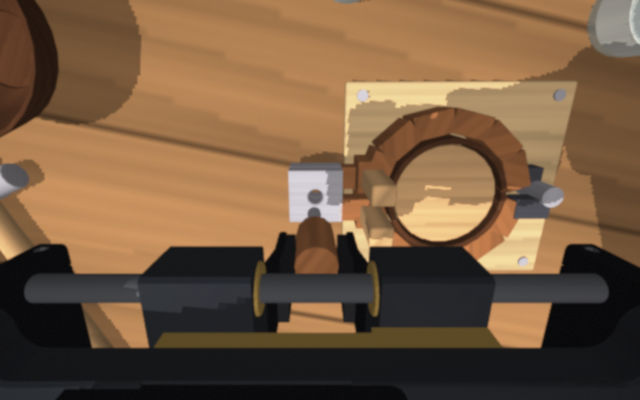

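View pics/side8c.png

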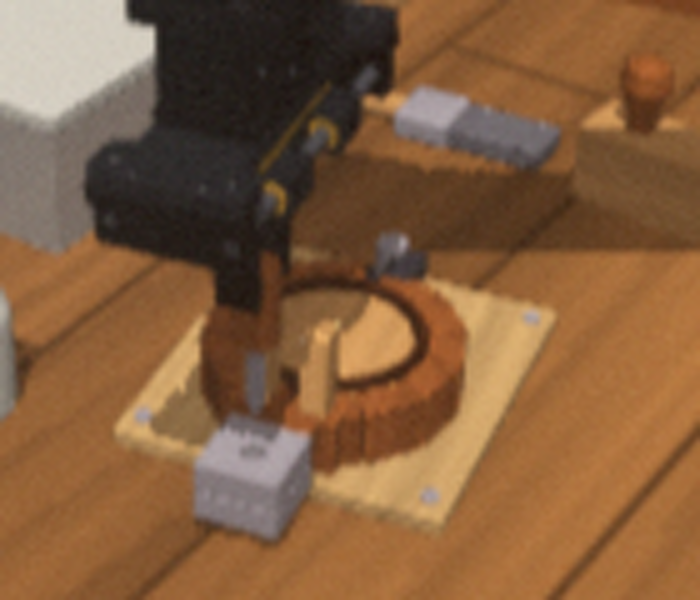

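View pics/top8.png

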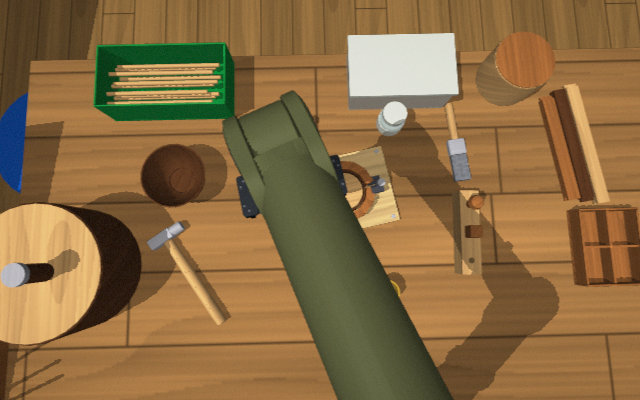

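The wrist view shows the hole at (315,197) with the shank tip just below it at (314,212). I'll zoom in to measure the tip.

```bash
python3 -c "
import cv2;a=cv2.imread('pics/wrist8.png')[150:250,270:370];cv2.imwrite('pics/w8c.png',cv2.resize(a,None,fx=6,fy=6,interpolation=cv2.INTER_CUBIC))"
```

```text
(no output)
```

View pics/w8c.png

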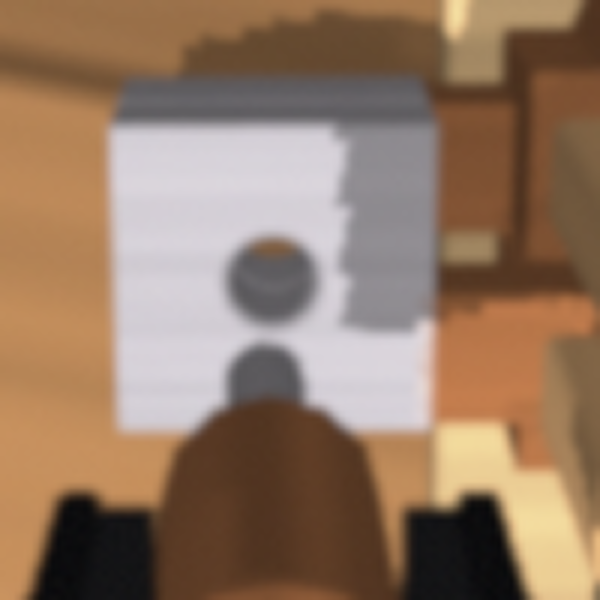

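```bash
python3 - <<'E'
from h import *
np.set_printoptions(precision=4,suppress=True)
st=dict(position=np.array([.59272,.11027,.12629]),tool_rot=np.array([1.046827161360571,1.3085961080263906,-1.0772618018335747]))
c=cam("wrist",st);W=lambda U,V:((U+.5)/6-.5+270,(V+.5)/6-.5+150)
S=lambda U,V:((U+.5)/5-.5+260,(V+.5)/5-.5+130)
print("hole w",onz(c,W(272,280),.048)); print("tip w",onz(c,W(265.5,375),.073))
s=cam("side")
print("tip s",onz(s,S(257,408),.073),"hole s",onz(s,S(254,450),.048))
print("tip tri",tri(c,W(265.5,375),s,S(257,410)), "hole tri",tri(c,W(272,280),s,S(254,450)))
M=R.from_rotvec(st["tool_rot"]).as_matrix();print(M.T@(onz(c,W(272,280),.048)-onz(c,W(265.5,375),.073)))
# expected pin direction from shoulder to tip: vertical => projected tip from TCP
print("tip if below TCP",proj(c,[.5927,.1103,.073]),W(265.5,375))
E
```

```text
hole w [0.5931 0.1106 0.048 ]
tip w [0.5878 0.1104 0.073 ]
tip s [0.592  0.1082 0.073 ] hole s [0.5915 0.1112 0.048 ]
tip tri (array([0.5891, 0.1111, 0.0752]), np.float64(0.0014754208830186186)) hole tri (array([0.5925, 0.1102, 0.0468]), np.float64(0.0006239085591533886))
[0.0249 0.0058 0.0008]
tip if below TCP [315.1762 206.3687] (313.8333333333333, 212.08333333333334)
```

```bash
python3 -m pendant '[{"travel":[0.01,0.002,0],"twist":0},{"travel":[0.018,0.002,0],"twist":0},{"travel":[0.018,0.002,0],"twist":0},{"travel":[0.018,0.002,0],"twist":0}]'
python3 - <<'E'
from h import *
s=ctrl.get_state();print(list(s["position"]),list(s["tool_rot"]))
for n,(r0,r1,c0,c1) in dict(wrist=(150,250,270,370),side=(170,250,270,350)).items():
    w=ctrl.get_image(n)[:,:,::-1];cv2.imwrite(f"pics/{n}9.png",w)
    cv2.imwrite(f"pics/{n}9c.png",cv2.resize(w[r0:r1,c0:c1],None,fx=6,fy=6,interpolation=cv2.INTER_CUBIC))
E
python3 go.py .592 .111 .125 -1.366
```

```text
time: 10.58
position: [0.5945, 0.1115, 0.1085]
tool_rot: [1.047, 1.309, -1.076]
ft_force: [-0.7, 0.2, -0.7]
grip_width: 0.265
[np.float64(0.5945277709701282), np.float64(0.11154399938804793), np.float64(0.10848100105002209)] [np.float64(1.0465152509048763), np.float64(1.308869664932084), np.float64(-1.07565688507551)]
pos [0.5947 0.1116 0.1088] travel [-0.0161 -0.0031  0.0001]
jaw ang -1.3692051290937792 twist -0.0032051290937791244 q7 -1.7860554177179055 F [-0.1379  1.3397 -0.9156] tilt [-0.0186 -0.0067 -0.9998]
```

View pics/wrist9c.png

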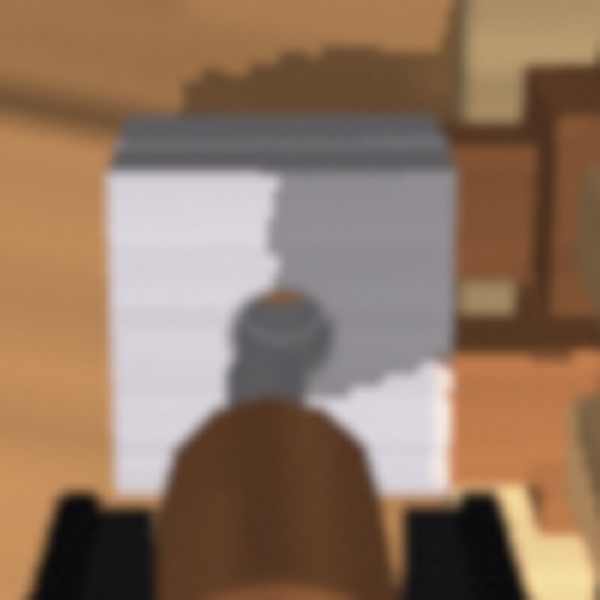

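View pics/side9c.png

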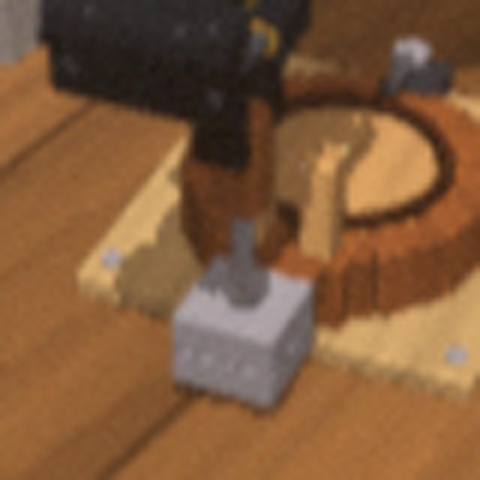

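```bash
python3 - <<'E'
from h import *
np.set_printoptions(precision=4,suppress=True)
st=dict(position=np.array([.59453,.11154,.10848]),tool_rot=np.array([1.0465,1.30887,-1.07566]))
c=cam("wrist",st);W=lambda U,V:((U+.5)/6-.5+270,(V+.5)/6-.5+150)
S=lambda U,V:((U+.5)/6-.5+270,(V+.5)/6-.5+170)
M=R.from_rotvec(st["tool_rot"]).as_matrix();tl=lambda p:M.T@(p-st["position"])
h=onz(c,W(282,338),.048);print("hole",h,tl(h))
for v in(343,363,375):
  p=onz(c,W(265,v),.0552);print("tip",v,p,tl(p))
s=cam("side")
for v in (290,305):print("side",onz(s,S(246,v),.0552))
print("hole proj side",(proj(s,[.592,.1112,.048])-[270,170])*6, "at tip height",(proj(s,[.592,.1112,.0552])-[270,170])*6)
E
```

```text
hole [0.5927 0.11   0.048 ] [ 0.0605 -0.0009  0.0009]
tip 343 [0.594  0.1126 0.0552] [ 0.0533  0.0008 -0.0013]
tip 363 [0.5913 0.1121 0.0552] [ 0.0533 -0.002  -0.0013]
tip 375 [0.5896 0.1117 0.0552] [ 0.0534 -0.0037 -0.0013]
side [0.5899 0.1127 0.0552]
side [0.5842 0.1209 0.0552]
hole proj side [241.3536 297.1191] at tip height [241.5005 283.9103]
```

```bash
python3 -m pendant '[{"travel":[0,0.0017,0.0022],"twist":0},{"travel":[0.003,0.0017,0.0022],"twist":0},{"travel":[0.008,0.0017,0.0022],"twist":0},{"travel":[0.012,0.0017,0.0022],"twist":0},{"travel":[0.012,0.0017,0.0022],"twist":0}]'
python3 - <<'E'
from h import *
s=ctrl.get_state();print(list(s["position"]),list(s["tool_rot"]),s["ft_force"],s["torque"])
for n,(r0,r1,c0,c1) in dict(wrist=(150,250,270,370),side=(170,250,270,350)).items():
    w=ctrl.get_image(n)[:,:,::-1];cv2.imwrite(f"pics/{n}10.png",w)
    cv2.imwrite(f"pics/{n}10c.png",cv2.resize(w[r0:r1,c0:c1],None,fx=6,fy=6,interpolation=cv2.INTER_CUBIC))
E
```

```text
time: 11.3
position: [0.5962, 0.1096, 0.0962]
tool_rot: [1.046, 1.309, -1.076]
ft_force: [0.3, 0.3, -0.9]
grip_width: 0.262
[np.float64(0.5962098928872344), np.float64(0.10956055577883904), np.float64(0.09616192881103319)] [np.float64(1.0462818735305617), np.float64(1.3091022126696803), np.float64(-1.0760095997884758)] [ 0.25103181  0.32392033 -0.89955272] [-0.01254481 -0.01708455 -0.02029572]
```

View pics/wrist10c.png

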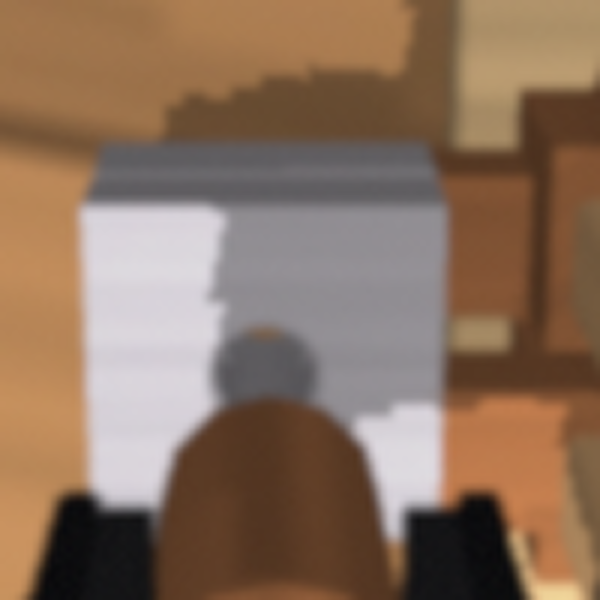

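View pics/side10c.png

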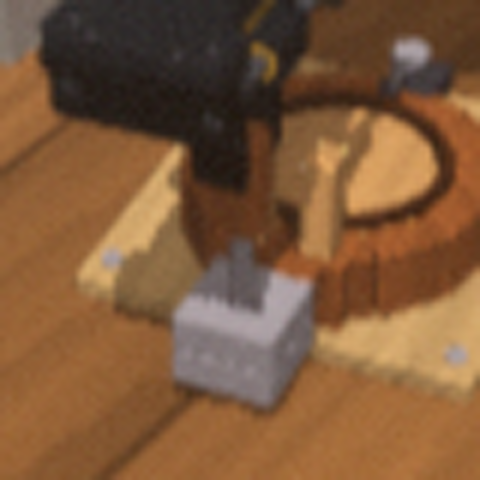

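With no contact force and the tip below the ear's top face, the pin has entered the hole. I'll continue down.

```bash
python3 -m pendant '[{"travel":[0.005,0.0001,0],"twist":0},{"travel":[0.01,0.0002,0],"twist":0},{"travel":[0.014,0.0003,0],"twist":0},{"travel":[0.014,0.0003,0],"twist":0}]'; python3 -m pendant '[{"travel":[0.005,0.0001,0],"twist":0},{"travel":[0.01,0.0002,0],"twist":0},{"travel":[0.014,0.0003,0],"twist":0},{"travel":[0.014,0.0003,0],"twist":0}]'; python3 go.py .596 .1096 .057 -1.366
```

```text
time: 11.9
position: [0.5963, 0.1096, 0.0821]
tool_rot: [1.046, 1.309, -1.076]
ft_force: [-0.5, -0.3, -0.9]
grip_width: 0.258
time: 12.4
position: [0.596, 0.1095, 0.0677]
tool_rot: [1.046, 1.31, -1.076]
ft_force: [0.4, 0.4, -0.7]
grip_width: 0.265
pos [0.596  0.1095 0.0677] travel [ 0.0107  0.0003 -0.0001]
jaw ang -1.369108398622621 twist -0.0031083986226208005 q7 -1.8031452613915475 F [ 0.3884  0.413  -0.7171] tilt [-0.0205 -0.0068 -0.9998]
```

```bash
python3 -m pendant '[{"travel":[0.004,0.0001,0],"twist":0},{"travel":[0.008,0.0002,0],"twist":0},{"travel":[0.0105,0.0003,0],"twist":0},{"travel":[0.0105,0.0003,0],"twist":0}]'; python3 -m pendant '[{"travel":[0.002,0,0],"twist":0},{"travel":[0.002,0,0],"twist":0}]'; python3 go.py .596 .1096 .057 -1.366
python3 - <<'E'
from h import *
for n,(r0,r1,c0,c1) in dict(wrist=(150,300,245,395),side=(170,250,270,350)).items():
    w=ctrl.get_image(n)[:,:,::-1];cv2.imwrite(f"pics/{n}11.png",w)
    cv2.imwrite(f"pics/{n}11c.png",cv2.resize(w[r0:r1,c0:c1],None,fx=4 if n=="wrist" else 6,fy=4 if n=="wrist" else 6,interpolation=cv2.INTER_CUBIC))
E
```

```text
time: 12.9
position: [0.5962, 0.1095, 0.0573]
tool_rot: [1.046, 1.31, -1.076]
ft_force: [-1.3, 0.1, 0.5]
grip_width: 0.261
time: 13.15
position: [0.5966, 0.1097, 0.0572]
tool_rot: [1.046, 1.308, -1.076]
ft_force: [-3.0, -1.0, 9.8]
grip_width: 0.262
pos [0.5966 0.1097 0.0572] travel [ 0.0002 -0.0006  0.    ]
jaw ang -1.369054089757528 twist -0.003054089757527967 q7 -1.8100176365191638 F [-2.9908 -1.0015  9.845 ] tilt [-0.0192 -0.0072 -0.9998]
```

View pics/wrist11c.png

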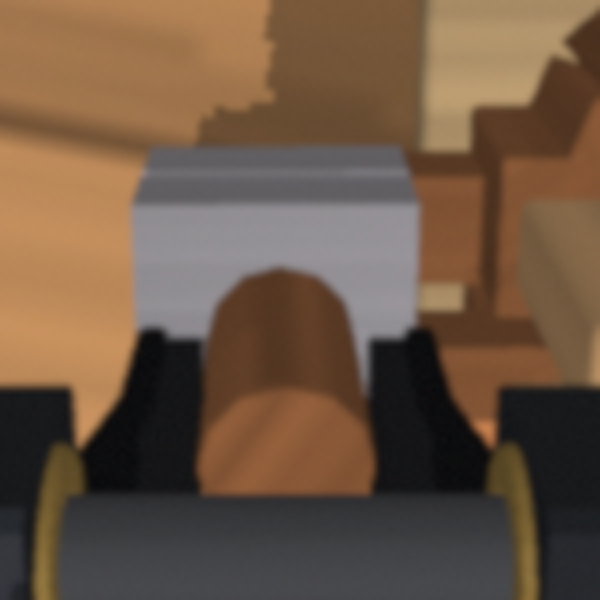

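View pics/side11c.png

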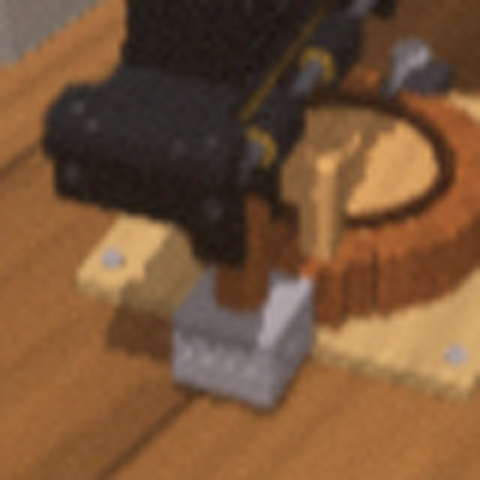

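The shoulder has met the ear: contact force is 10 N and the TCP is at the predicted height of 0.057. I'll release slightly, back straight up and check the pin.

```bash
python3 -m pendant '[{"travel":[0,0,0],"twist":0},{"travel":[0,0,0],"twist":0},{"travel":[0,0,0],"twist":0}]' -0.15; python3 -m pendant '[{"travel":[-0.02,0,0],"twist":0},{"travel":[-0.06,0,0],"twist":0},{"travel":[-0.11,0,0],"twist":0},{"travel":[-0.12,0,0],"twist":0},{"travel":[-0.12,0,0],"twist":0}]'
python3 - <<'E'
from h import *
s=ctrl.get_state();print(list(s["position"]),list(s["tool_rot"]))
for n,(r0,r1,c0,c1) in dict(wrist=(100,280,240,420),side=(170,250,270,350)).items():
    w=ctrl.get_image(n)[:,:,::-1];cv2.imwrite(f"pics/{n}12.png",w)
    cv2.imwrite(f"pics/{n}12c.png",cv2.resize(w[r0:r1,c0:c1],None,fx=3 if n=="wrist" else 6,fy=3 if n=="wrist" else 6,interpolation=cv2.INTER_CUBIC))
E
python3 go.py .6025 .0637 .17 -2.936
```

```text
time: 13.62
position: [0.5965, 0.1096, 0.0568]
tool_rot: [1.046, 1.309, -1.076]
ft_force: [-0.1, -0.9, -0.4]
grip_width: 0.415
time: 14.25
position: [0.5994, 0.1107, 0.1782]
tool_rot: [1.047, 1.307, -1.075]
ft_force: [0.2, 0.4, -0.7]
grip_width: 0.423
[np.float64(0.5993719497996409), np.float64(0.11067574511959954), np.float64(0.17816076241019396)] [np.float64(1.0468736654847772), np.float64(1.3069232514998483), np.float64(-1.0745485004721271)]
pos [0.598  0.1101 0.1757] travel [ 0.006  -0.0048  0.0463]
jaw ang -1.3692014739337859 twist 1.566798526066214 q7 -1.7580283013869502 F [-0.4002 -0.8011  0.3061] tilt [-0.0214 -0.0077 -0.9997]
```

View pics/wrist12c.png

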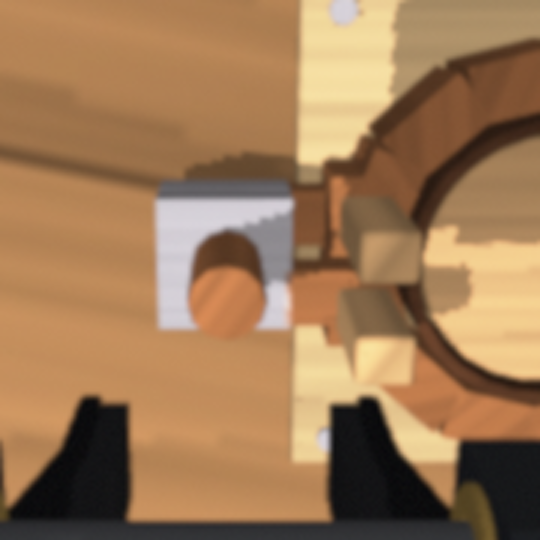

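View pics/side12c.png

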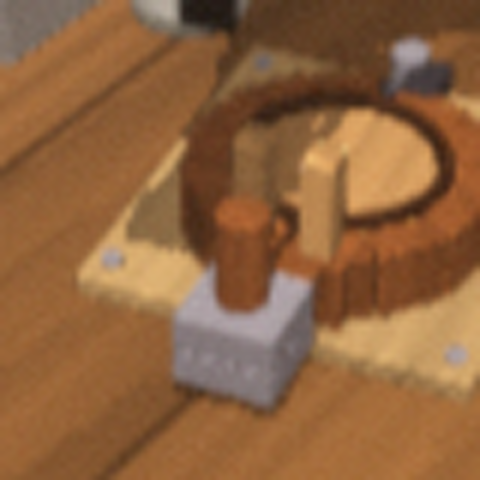

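The pin's head sits on the ear and the pin is upright. Next I'll locate the post midpoint, twist the jaws to lie along the clamp's x, and open fully.

```bash
python3 - <<'E'
from h import *
np.set_printoptions(precision=4,suppress=True)
st=dict(position=np.array([.59937,.11068,.17816]),tool_rot=np.array([1.04687,1.30692,-1.07455]))
c=cam("wrist",st)
a=onz(c,(240+391/3,100+256/3),.098);b=onz(c,(240+385/3,100+359/3),.098);print(a,b,(a+b)/2,np.linalg.norm(a-b))
E
python3 -m pendant '[{"travel":[0,0,0.01],"twist":0.17},{"travel":[0,0,0.02],"twist":0.35},{"travel":[0,-0.004,0.03],"twist":0.52},{"travel":[0,-0.004,0.04],"twist":0.7},{"travel":[0,-0.004,0.046],"twist":0.87},{"travel":[0,-0.004,0.046],"twist":1.05},{"travel":[0,-0.004,0.046],"twist":1.22},{"travel":[0,-0.004,0.046],"twist":1.4},{"travel":[0,-0.004,0.046],"twist":1.57},{"travel":[0,-0.004,0.046],"twist":1.57}]' 1 40
python3 -m pendant '[{"travel":[0,0,0],"twist":0},{"travel":[0,0,0],"twist":0}]'
python3 - <<'E'
from h import *
s=ctrl.get_state();print(list(s["position"]),list(s["tool_rot"]))
w=ctrl.get_image("wrist")[:,:,::-1];cv2.imwrite("pics/w13.png",w)
E
python3 go.py .6015 .0637 .17 -2.936
```

```text
[0.6185 0.0661 0.098 ] [0.5874 0.0599 0.098 ] [0.6029 0.063  0.098 ] 0.03169510213173559
time: 15.6
position: [0.5941, 0.0583, 0.1474]
tool_rot: [1.87, 0.469, -2.068]
ft_force: [0.9, -0.1, -2.8]
grip_width: 0.999
time: 15.85
position: [0.593, 0.0598, 0.146]
tool_rot: [1.865, 0.473, -2.069]
ft_force: [-0.5, 1.2, 0.1]
grip_width: 0.998
[np.float64(0.5930407846436062), np.float64(0.05983946050985344), np.float64(0.1459619313045349)] [np.float64(1.8649769135429362), np.float64(0.4725010379878744), np.float64(-2.0689489662446876)]
pos [0.5933 0.0595 0.1463] travel [-0.0244 -0.0009 -0.0069]
jaw ang -2.6796442457008123 twist 0.25635575429918767 q7 -2.6776019490206866 F [ 0.3256 -0.9342  0.328 ] tilt [-0.0999 -0.0115 -0.9949]
```

View pics/w13.png

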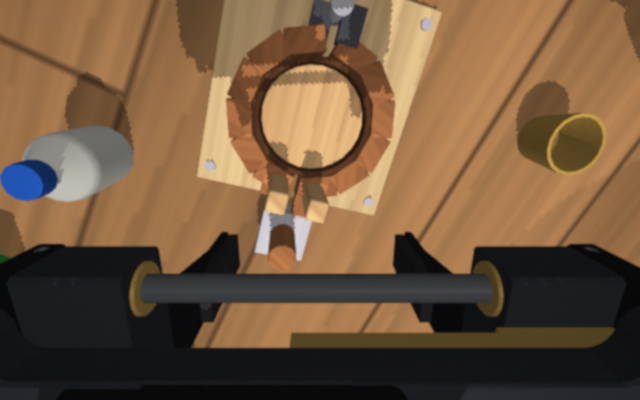

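j7 ran into its limit: twisting this way lowers q7. The arm compromised with about a 5.7° tilt, but nothing was touched. I'll lift and turn the other way to the equivalent grasp, then correct the tilt.

```bash
python3 -m pendant '[{"travel":[-0.03,0,0],"twist":-0.15},{"travel":[-0.06,0,0],"twist":-0.33},{"travel":[-0.1,0,0],"twist":-0.5},{"travel":[-0.13,0,0],"twist":-0.68},{"travel":[-0.13,0,0],"twist":-0.85},{"travel":[-0.13,0,0],"twist":-1.03},{"travel":[-0.13,0,0],"twist":-1.2},{"travel":[-0.13,0,0],"twist":-1.38},{"travel":[-0.13,0,0],"twist":-1.5},{"travel":[-0.13,0,0],"twist":-1.5}]'
python3 go.py .6 .06 .27 .205
python3 -c "
from h import *
print(ctrl.get_state()['joint_positions'])"
```

```text
time: 17.15
position: [0.6063, 0.0603, 0.2759]
tool_rot: [0.875, 1.447, -0.982]
ft_force: [0.4, 0.1, 0.2]
grip_width: 1.001
pos [0.6063 0.0603 0.2759] travel [ 0.0065 -0.0053 -0.0019]
jaw ang -1.1844594056987443 twist -1.3894594056987444 q7 -1.2445636849768191 F [0.3996 0.079  0.1996] tilt [-0.0997 -0.0098 -0.995 ]
[-0.42692498  0.30264481  0.37398255  1.35269805 -0.10566257  1.60670286
 -1.24456368]
```

```bash
python3 -m pendant '[{"travel":[0,0,0],"twist":-0.17},{"travel":[0,0,0],"twist":-0.35},{"travel":[0,0,0],"twist":-0.52},{"travel":[0,0,0],"twist":-0.7},{"travel":[0,0,0],"twist":-0.87},{"travel":[0,0,0],"twist":-1.05},{"travel":[0,0,0],"twist":-1.22},{"travel":[0,0,0],"twist":-1.39},{"travel":[0,0,0],"twist":-1.39}]'
python3 go.py .95 .06 .27 .205
python3 -c "
from h import *
print(ctrl.get_state()['joint_positions'])"
```

```text
time: 18.27
position: [0.6063, 0.0599, 0.276]
tool_rot: [-0.161, 1.665, 0.162]
ft_force: [0.4, -0.4, -0.8]
grip_width: 1.0
pos [0.6063 0.0599 0.276 ] travel [-0.0282 -0.069   0.3356]
jaw ang 0.20355158337394352 twist -0.0014484166260564646 q7 0.10574214483519719 F [ 0.4081 -0.4044 -0.8273] tilt [-0.0994 -0.009  -0.995 ]
[-0.29502569  0.29437853  0.20243473  1.3474706  -0.05919285  1.60554355
  0.10574214]
```

Jaw angle is now right. To remove the tilt (fingertips lean toward the base), I'll reach outward at height to the edge of the workspace, where the arm should lean the tips outward.

```bash
python3 -m pendant '[{"travel":[0,-0.01,0.05],"twist":0},{"travel":[-0.01,-0.025,0.11],"twist":0},{"travel":[-0.015,-0.035,0.17],"twist":0},{"travel":[-0.02,-0.045,0.22],"twist":0},{"travel":[-0.022,-0.05,0.25],"twist":0},{"travel":[-0.022,-0.05,0.25],"twist":0}]'
python3 go.py .95 .06 .27 .205
python3 -m pendant '[{"travel":[-0.003,-0.01,0.04],"twist":0},{"travel":[-0.003,-0.01,0.04],"twist":0},{"travel":[-0.003,-0.01,0.04],"twist":0}]'
python3 go.py .95 .06 .27 .205
python3 -c "
from h import *
print(ctrl.get_state()['joint_positions'])"
```

```text
time: 19.02
position: [0.858, 0.0593, 0.2605]
tool_rot: [-0.154, 1.657, 0.158]
ft_force: [18.3, 9.9, 17.1]
grip_width: 0.999
pos [0.858  0.0593 0.2605] travel [-0.0179 -0.017   0.0891]
jaw ang 0.19626869839911112 twist -0.008731301600888863 q7 0.10778959340760064 F [18.2591  9.8965 17.1059] tilt [-0.0916 -0.0065 -0.9958]
time: 19.4
position: [0.8624, 0.0538, 0.2555]
tool_rot: [-0.147, 1.653, 0.154]
ft_force: [0.1, -0.3, -0.4]
grip_width: 1.0
pos [0.8624 0.0538 0.2555] travel [-0.0222 -0.0101  0.0856]
jaw ang 0.190002628574062 twist -0.014997371425937989 q7 0.1329978187952506 F [ 0.1462 -0.3379 -0.4252] tilt [-0.0875 -0.0042 -0.9962]
[-0.11436555  1.15570348  1.2086496   0.05752257 -1.18655225  2.05256431
  0.13299782]
```

The tilt fell to 0.088, but j4 and j6 are now at their limits. I'll back off and rise at mid radius, where only j6 should saturate, which leans the tips outward.

```bash
python3 go.py .62 .06 .45 .205; python3 -m pendant '[{"travel":[-0.05,0.01,-0.04],"twist":0},{"travel":[-0.1,0.02,-0.09],"twist":0},{"travel":[-0.15,0.03,-0.15],"twist":0},{"travel":[-0.2,0.04,-0.2],"twist":0},{"travel":[-0.215,0.05,-0.22],"twist":0},{"travel":[-0.215,0.05,-0.22],"twist":0}]'
python3 go.py .62 .06 .55 .205
python3 -c "
from h import *
print(ctrl.get_state()['joint_positions'])"
```

```text
pos [0.8624 0.0538 0.2555] travel [-0.1726  0.0541 -0.2528]
jaw ang 0.190002628574062 twist -0.014997371425937989 q7 0.1329978187952506 F [ 0.1462 -0.3379 -0.4252] tilt [-0.0875 -0.0042 -0.9962]
time: 20.15
position: [0.6522, 0.0608, 0.4791]
tool_rot: [-0.143, 1.643, 0.147]
ft_force: [1.1, -1.2, -1.2]
grip_width: 1.003
pos [0.6522 0.0608 0.4791] travel [-0.0682  0.0057 -0.0371]
jaw ang 0.18290155073446532 twist -0.02209844926553467 q7 0.08465649854159576 F [ 1.0533 -1.195  -1.1658] tilt [-0.0771 -0.0048 -0.997 ]
[-0.20452087  0.47321045  0.15480948  0.69765348 -0.07950764  2.05179918
  0.0846565 ]
```

That works: only j6 is at its stop, and the tilt is down to 0.077. I'll go further up and out.

```bash
for i in 1; do python3 -m pendant '[{"travel":[-0.03,0,0.02],"twist":0},{"travel":[-0.06,0,0.04],"twist":0},{"travel":[-0.06,0,0.04],"twist":0},{"travel":[-0.06,0,0.04],"twist":0}]'; done
python3 go.py .62 .06 .55 .205
python3 -c "
from h import *
print(ctrl.get_state()['joint_positions'])"
```

```text
time: 20.65
position: [0.6756, 0.0666, 0.5293]
tool_rot: [-0.125, 1.524, 0.143]
ft_force: [0.1, 0.2, 0.5]
grip_width: 0.998
pos [0.6756 0.0666 0.5293] travel [-0.0231  0.0031 -0.055 ]
jaw ang 0.17130918926554534 twist -0.03369081073445465 q7 0.13599570802148667 F [0.0613 0.2426 0.4968] tilt [ 0.0412  0.0147 -0.999 ]
[-0.33582458  0.49889802  0.49532567  0.58458637 -0.28099915  2.05268737
  0.13599571]
```

The tilt is now a small +0.04 (2.5°), which is acceptable for the squeeze. I'll move above the posts.

```bash
python3 go.py .6025 .064 .2 .205; python3 -m pendant '[{"travel":[0.06,0,0],"twist":-0.034},{"travel":[0.12,0.005,-0.02],"twist":-0.034},{"travel":[0.18,0.008,-0.04],"twist":-0.034},{"travel":[0.24,0.01,-0.06],"twist":-0.034},{"travel":[0.29,0.01,-0.075],"twist":-0.034},{"travel":[0.322,0.012,-0.086],"twist":-0.034},{"travel":[0.322,0.012,-0.086],"twist":-0.034},{"travel":[0.322,0.012,-0.086],"twist":-0.034}]'
python3 go.py .6025 .064 .06 .205
python3 -c "
from h import *
print(ctrl.get_state()['joint_positions'])"
```

```text
pos [0.6756 0.0666 0.5293] travel [ 0.3259  0.0074 -0.0866]
jaw ang 0.17130918926554534 twist -0.03369081073445465 q7 0.13599570802148667 F [0.0613 0.2426 0.4968] tilt [ 0.0412  0.0147 -0.999 ]
time: 21.65
position: [0.6037, 0.0685, 0.206]
tool_rot: [-0.15, 1.519, 0.167]
ft_force: [-0.5, -0.2, 1.0]
grip_width: 1.006
pos [0.6037 0.0685 0.206 ] travel [ 0.1457 -0.0051 -0.0089]
jaw ang 0.20327342994745282 twist -0.0017265700525471717 q7 0.1313783750857563 F [-0.5289 -0.2365  1.0317] tilt [ 0.0443  0.0153 -0.9989]
[-0.56186131  0.19828676  0.47437499  1.61728182 -0.1047807   1.30299243
  0.13137838]
```

```bash
python3 -m pendant '[{"travel":[0.03,-0.005,-0.005],"twist":0},{"travel":[0.07,-0.005,-0.007],"twist":0},{"travel":[0.085,-0.005,-0.008],"twist":0},{"travel":[0.085,-0.005,-0.008],"twist":0}]'
python3 - <<'E'
from h import *
s=ctrl.get_state();print(list(s["position"]),list(s["tool_rot"]))
for n in("wrist","side"):
    w=ctrl.get_image(n)[:,:,::-1];cv2.imwrite(f"pics/{n}14.png",w)
E
python3 go.py .6025 .064 .06 .205
```

```text
time: 22.15
position: [0.6012, 0.0634, 0.1212]
tool_rot: [-0.15, 1.519, 0.166]
ft_force: [-0.2, -0.6, 0.0]
grip_width: 0.999
[np.float64(0.6011960444659954), np.float64(0.06337646762553474), np.float64(0.12120974372119184)] [np.float64(-0.1500191958448786), np.float64(1.519015185894299), np.float64(0.1664860363221645)]
pos [0.6022 0.0635 0.1227] travel [ 0.0626  0.0001 -0.0027]
jaw ang 0.20304131784023874 twist -0.001958682159761249 q7 0.1646197403638042 F [-0.556   0.1452  0.6584] tilt [ 0.0473  0.0158 -0.9988]
```

View pics/wrist14.png

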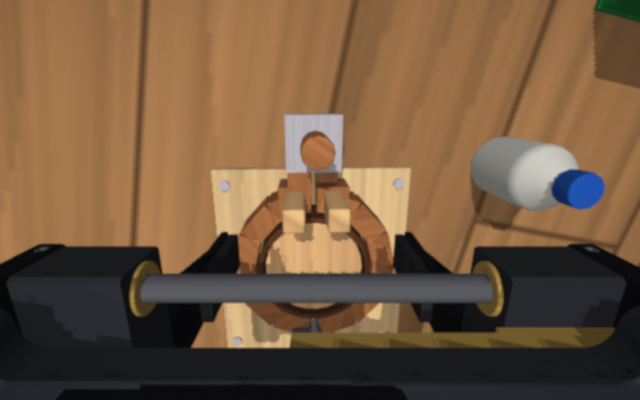

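View pics/side14.png

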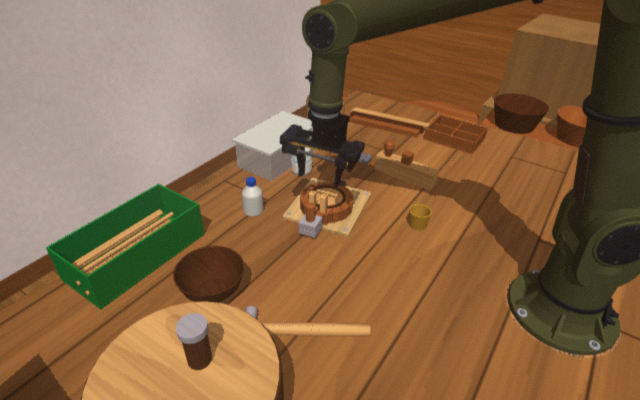

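The posts at (294,215) and (338,215) are centred between the open fingers, and the pin is seated at (318,150). I'll lower and squeeze.

```bash
python3 - <<'E'
from h import *
st=dict(position=np.array([.6012,.0634,.1212]),tool_rot=np.array([-.15002,1.51902,.16649]))
c=cam("wrist",st)
for v in(205,215,224):print(v,onz(c,(316.5,v),.098))
E
python3 -m pendant '[{"travel":[0.03,0,-0.001],"twist":0},{"travel":[0.055,0,-0.0025],"twist":0},{"travel":[0.0625,0,-0.0027],"twist":0},{"travel":[0.0625,0,-0.0027],"twist":0},{"travel":[0.0625,0,-0.0027],"twist":0}]'
python3 go.py .6025 .064 .06 .205
python3 - <<'E'
from h import *
w=ctrl.get_image("wrist")[:,:,::-1];cv2.imwrite(f"pics/w15.png",w)
E
```

```text
205 [0.60034306 0.07500987 0.098     ]
215 [0.60180787 0.06787624 0.098     ]
224 [0.6031501  0.06133953 0.098     ]
time: 22.88
position: [0.6038, 0.064, 0.0618]
tool_rot: [-0.15, 1.514, 0.167]
ft_force: [-0.5, -0.0, -0.8]
grip_width: 0.998
pos [0.6038 0.064  0.0618] travel [ 0.0017  0.0002 -0.0013]
jaw ang 0.20291514280387885 twist -0.0020848571961211426 q7 0.19280411449413395 F [-0.5054 -0.0063 -0.7865] tilt [ 0.0498  0.0164 -0.9986]
```

View pics/w15.png

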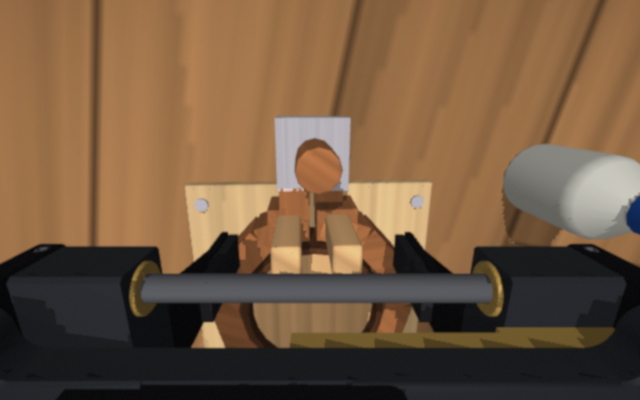

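```bash
python3 -m pendant '[{"travel":[0,0,0],"twist":0},{"travel":[0,0,0],"twist":0},{"travel":[0,0,0],"twist":0},{"travel":[0,0,0],"twist":0},{"travel":[0,0,0],"twist":0}]' -1 20
python3 go.py .6025 .064 .06 .205
python3 -m pendant '[{"travel":[0,0,0],"twist":0},{"travel":[0,0,0],"twist":0},{"travel":[0,0,0],"twist":0}]' -1 45
python3 go.py .6025 .064 .06 .205
```

```text
time: 23.55
position: [0.6039, 0.0641, 0.0616]
tool_rot: [-0.15, 1.513, 0.167]
ft_force: [2.4, 0.3, -0.5]
grip_width: 0.547
pos [0.6039 0.0641 0.0616] travel [ 0.0015  0.0001 -0.0015]
jaw ang 0.20293616061699124 twist -0.0020638393830087476 q7 0.1927874180811995 F [ 2.4224  0.2506 -0.5087] tilt [ 0.0502  0.0164 -0.9986]
time: 23.92
position: [0.604, 0.0641, 0.0616]
tool_rot: [-0.15, 1.513, 0.167]
ft_force: [1.1, 0.2, -0.2]
grip_width: 0.545
pos [0.604  0.0641 0.0616] travel [ 0.0015  0.0002 -0.0016]
jaw ang 0.20295422278496042 twist -0.002045777215039568 q7 0.19280413813793487 F [ 1.0793  0.2067 -0.173 ] tilt [ 0.0503  0.0163 -0.9986]
```

The opening is 47.4 mm, which matches the 48 mm over both posts, and the net force is small. One last hold and look.

```bash
python3 -m pendant '[{"travel":[0,0,0],"twist":0},{"travel":[0,0,0],"twist":0},{"travel":[0,0,0],"twist":0},{"travel":[0,0,0],"twist":0}]' -1 50
python3 - <<'E'
from h import *
s=ctrl.get_state();print(s["grip_width"],s["ft_force"],s["torque"],s["time"])
ims=[]
for n,(r0,r1,c0,c1) in dict(wrist=(90,340,120,520),side=(160,260,260,420)).items():
    w=ctrl.get_image(n)[:,:,::-1];ims.append(cv2.resize(w[r0:r1,c0:c1],(480,300),interpolation=cv2.INTER_CUBIC))
cv2.imwrite("pics/f16.png",np.vstack(ims))
cv2.imwrite("pics/f16t.png",ctrl.get_image("top")[:,:,::-1])
E
```

```text
time: 24.42
position: [0.604, 0.0641, 0.0616]
tool_rot: [-0.15, 1.513, 0.167]
ft_force: [1.2, 0.3, -0.1]
grip_width: 0.541
0.5411051973352371 [ 1.20361584  0.27915226 -0.0573743 ] [-0.11453337  0.02557784 -0.04146445] 24.425
```

View pics/f16.png

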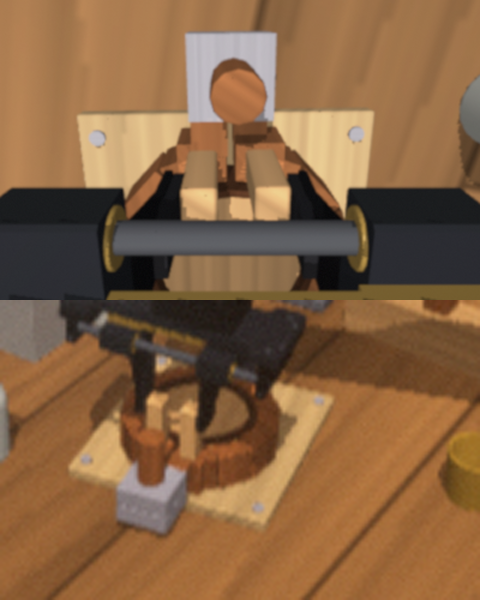

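View pics/f16t.png

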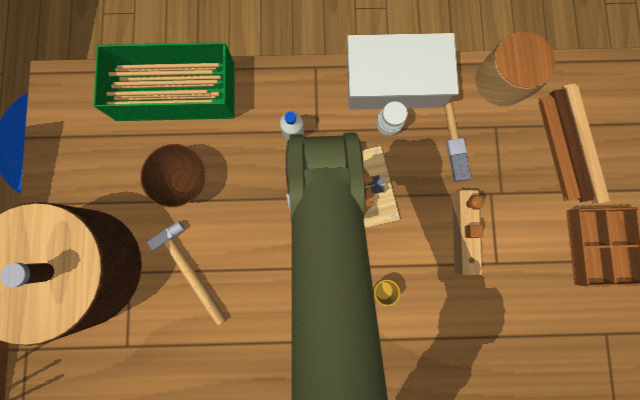

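The fingers hold both posts from outside, the pin is seated, and everything else is where it was. I'll hand it in.

```bash
python3 -c "
from bench import ctrl
print(ctrl.close_job())"
```

```text
the job is handed in; nothing more can be done
None
```

I shut the clamp, pushed the locking pin down through both holes, and handed the job in at about 24.6 s with the fingers still squeezing the two posts.

**Clamp:** I pushed the swinging half until it stopped moving, at about 15 N. The posts then measured 32 mm apart at their centres, as they should when shut.

**Pin:** It went in with no resistance and met the ear at the expected height with about 10 N. In the pictures its head sits on the ear and the pin is upright.

**Squeeze:** The grip is set to 50 N with the fingers 47 mm apart, against 48 mm over both posts. The net force on the wrist is about 1 N.

**Other things:** In the last top picture, everything not hidden by the arm looked unmoved.

**What did not go to plan:**
- **Joint limits:** My first turn for the squeeze ran joint 7 close to its limit (-2.678, limit -2.69) and tilted the tool by 5.7°. I undid most of that by letting the arm reach the edge of its range in free air. Joints 4 and 6 then read 0.0575 and 2.0527, just past their stated limits of 0.06 and 2.05. That may be only rounding in the stated limits, but I could not check.
- **Tilt left over:** The tool was still about 3° off vertical during the final squeeze.
- **Force reading:** The wrist force read about 23 N for a moment while the arm was braking in free air. It was back near zero at the next reading.

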